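Lock a stain vial into the bench shaker

ROBOT

A 7-joint arm with a two-finger parallel gripper is mounted at the origin on a cart in front of the work surface, level with it; the furniture and walls round the work are solid. World frame = base frame: x ahead of the robot, y to its left, z up, the work surface at z = 0. Lengths are in m, angles in rad, forces in N, time in s.
With the tool pointing down it reaches from about 0.4 to 0.85 m from the base axis. Payload 4.5 kg.
Tool frame: the origin (TCP) lies on the centre line of the jaws, within the pads' length; the fingertips stand 17 mm ahead of it and the grasp point (between the pads) lies 2 mm behind it; x points along the fingers, y is the direction in which the jaws open and shut, and the axes are right-handed (so a half turn about x gives the same grasp; the last joint's range is limited). The gripper opens to 85 mm and grips with 20 to 120 N. Pads are 22 mm wide; open, the fingers measure 114 mm over their backs; the gripper's body (76 mm by 85 mm) begins 54 mm behind the grasp point. The pads swing forward as they close: fully open they stand 13 mm farther back than shut.
Start: joints at [1.176, 0.689, -0.195, 1.565, 0.157, 0.902, -0.215], TCP at [0.26, -0.568, 0.248] pointing down, gripper open.
Joint ranges: [-3.01, 3.01], [-0.46, 2.08], [-1.47, 1.51], [0.13, 2.56], [-1, 4.14], [0.04, 2.09], [-2.66, 2.66]. Speed limits (rad/s): [2.57, 2.57, 3.14, 3.14, 3.14, 3.14, 3.14].

INTERFACE

Orientations are given as [roll, pitch, yaw] about the fixed x, y, z axes, in that order (R = Rz(yaw) Ry(pitch) Rx(roll)).
In Python, from cell import get_state, get_image, calibration, finish_job gives the robot as it stands.
- The arm moves only by the tool arm_command, never from a script. Its argument "series" is text: rows parted by semicolons, each of 6 numbers parted by spaces: the shift along the tool's x, y, z in m, then the turn, a rotation vector about the tool's x, y, z in degrees. A call has 1 to 5 rows; each row is the pose to reach, as a shift and turn from the pose commanded when the call began, along the tool's axes at that moment; what a row does not reach only later rows make up. A row lasts 1/12 s, in which the tool goes at most 41.7 mm and 7.16 degrees, less where a joint would pass 70% of its speed; a pose out of reach is approached as far as the arm can. A call with a gripper value outside its range is refused whole. "claw" is the closure, from 0 (fully open) to 1 (shut), set as the call begins (left out, the last holds). The fingers move at their own pace and stop on an object; "force" is the grip in N (left out, the last holds). Time passes only in rows, so rows that repeat a pose let the fingers close. It gives the time, the measured TCP pose, the force and the opening at its end, in the units of the state.
- get_state(): the state, without advancing time (a new reading comes with each control period).
- get_image(name): name is "scene" or "top"; returns the picture (400x640x3 uint8, blue, green, red); there is no depth.
- calibration(name): a dict with "fovy" (degrees; the focal length in pixels is half the picture's height over the tangent of half this angle, whatever the lens; pixels are square), "cx", "cy" (the principal point, pixels), "rvec" (rotation vector, rad) and "tvec" (3), from world to camera coordinates, as OpenCV has them. Camera axes: x right, y down, z forward; pixel columns grow to the right and rows downward; lengths in m; the calibration is good to about 2 mm. A picture is of the moment at which its call begins. calibration takes no time and is no camera call.
- finish_job(): hands the job in, once; it reports no verdict.
The state is a dict: "time_s": time; "joints": joint angles; "qvel": joint speeds; "joint_torque": joint torques, N m; "eef_pos": TCP position; "ee_rot": TCP orientation; "contact_force": force on the tool from outside, world axes, zero at the start; "torque": the same for the moment, N m; "opening": opening from 0.0 (shut) to 1.0 (fully open).
Only numpy, scipy, OpenCV 4.12 (cv2) and the standard library are available. Lean on these libraries where they do the work, as an engineer would, in place of code of your own. Each camera call takes 0.05 s, during which the arm holds its last target. There are 200 camera calls.

TASK

Stand the small amber vial with the red cap, which stands on the open right-hand part of the table, upright in the empty socket of the white bench shaker. Then lock it in: pull the sprung black-bar knob up, turn it clockwise (seen from above) to the red mark, and from there feel for the new notch a little further on, until the knob snaps fully home with its arm over the vial. Never force the knob against its ring, and do not knock over or push away the other two small bottles.

Things in the scene. Friction and masses are not known exactly. Their poses are not given: they have to be found in the camera images.
- stain_vial: amber glass vial with a red screw cap, 25 mm across (cap 21 mm), 60 mm tall, about 30 g, loose, upright on the table at the start. Origin: centre of its underside, z up
- white_vial: white vial with a red band, 27 mm across, 70 mm tall; a bystander, loose. Origin: centre of its underside
- dropper: white dropper bottle with a black rubber bulb, 24 mm across, 74 mm tall; a bystander, loose. Origin: centre of its underside
- shaker: bench shaker, fixed; white base 110 (x) x 200 (y) mm. Origin: centre of its underside, z up. Its raised half (28 mm high) carries the knob, axis upright at x = 0, y = +42 mm; its low half (12 mm) the socket at x = 0, y = -42 mm. To load the vial close the fingers along the shaker's x axis: so the gripper's broad side stays clear of the knob, 112 mm high
- socket (a point): centre of the socket's floor, 12 mm above the table: an open grey cup, 31 mm inside, 41 mm outside, 25 mm deep (mouth 37 mm above the table). The seated vial's top is 72 mm above the table
- red_mark (a point): middle of the red line on the shaker's housing, 42 mm from the knob's axis, 29 mm above the table. With the knob's arm over this line (48 degrees clockwise from parked) the pin is over the ring's flat; the new notch lies 4 to 30 degrees further clockwise, exactly where differs each time and cannot be seen
- lock_knob: sprung knob: grey skirt 60 mm across, black upright bar 46 x 12 x 30 mm on top and an aluminium hold-down arm; bar, arm and hidden pin all point from the axis toward keeper_end. Origin: on the axis, at the shaker's underside while home; it rises with the knob. Pulling it up takes about 6 N at first, 10 N at the top (damped: more if fast); clear of the notches it turns easily
- knob_grip (a point): point on the knob's axis 104 mm above the table while home, a good height for the grasp across the 12 mm thickness of the bar (bar from 82 to 112 mm; the arm and skirt lie below 83 mm)
- keeper_end (a point): under the round end (46 mm across, red dot on top) of the hold-down arm, 84 mm from the knob's axis, 76 mm above the table while home, so 4 mm above the seated vial's cap. Bar, arm and pin all point this way from the axis
- notch_ring: fixed ring hidden under the skirt; origin on the knob's axis at the shaker's underside, axes as the shaker's. Pin turned gently along its flat drops 9 mm into the new notch (0.8 mm free each side, 2 degrees) if fingers only cage the bar (14 mm open), not hold it up. Turning on then jams the pin on the notch's wall; over 16 N on the pin (0.38 N m) is forcing. Same for the top stop
- pin (a point): middle of the knob's 6 mm wide pin, hidden under the skirt, 24 mm from the axis; in the parked notch at the start. It is clear of a notch when 9 mm up and meets a hard stop 15 mm up, so pull up 12 mm. Let down off a notch it rests on the ring's flat 9 mm above home, pressed down by the spring with about 8 N
Mind the look-alikes: they are no part of the job. What is shaped like the stain_vial but pink is not meant.

How it is judged:
By the outcome, as a careful person would: the job done as asked, in the order asked, and still so for the second after the job is handed in, with the robot touching nothing.
It also fails if it takes over 61 s, if anything falls off the work surface, if the arm or the gripper's body presses on something with over 40 N, if the wrist force passes 120 N, or if a joint passes its speed limit or range.

## Working session

There is one attempt and no reset: what is moved stays moved. The work goes in short steps, Python scripts to look and compute and a tool call to move; the robot and the scene stay as the last step left them, time stands still between calls to the robot, and variables do not carry over. Pictures are saved under pics/ and viewed, about 8 in all and at most 12, crops included, and the job is handed in when it is done.

Besides the shell and the picture viewer there is one more tool, called after "Call:" as a command line: name --argument value ..., lists and objects as JSON in quotes. arm_command: Moves the arm, as the interface text tells. Its arguments: {"type":"object","properties":{"series":{"type":"string"},"claw":{"type":"number"},"force":{"type":"number"}},"required":["series"]}

```bash
mkdir -p pics; ls
cat > h.py <<'E'
import numpy as np, cv2
from cell import get_state,get_image,calibration
def cam(n):
    c=calibration(n);R,_=cv2.Rodrigues(np.array(c["rvec"],float));t=np.array(c["tvec"],float).ravel()
    f=200/np.tan(np.radians(c["fovy"])/2);return R,t,f,c["cx"],c["cy"]
def pix(n,p):
    R,t,f,cx,cy=cam(n);q=R@np.array(p,float)+t;return np.round([cx+f*q[0]/q[2],cy+f*q[1]/q[2]],1)
def at(n,u,v,z):
    R,t,f,cx,cy=cam(n);o=-R.T@t;d=R.T@np.array([(u-cx)/f,(v-cy)/f,1.]);return np.round(o+d*(z-o[2])/d[2],4)
def snap(n,k,box=None,s=1):
    im=get_image(n)
    if box: im=im[box[1]:box[3],box[0]:box[2]]
    if s!=1: im=cv2.resize(im,None,fx=s,fy=s,interpolation=cv2.INTER_CUBIC)
    cv2.imwrite(f"pics/{k}.png",im)
E
python3 - <<'E'
from h import *
a=get_image("scene");b=get_image("top")
cv2.imwrite("pics/a.png",a);cv2.imwrite("pics/b.png",b)
for n in("scene","top"):
    R,t,f,cx,cy=cam(n);print(n,-R.T@t,f,cx,cy,R[2], calibration(n))
print(get_state())
E
```

```text
pics
scene [ 0.01998068 -0.54364443  0.64035995] 435.37778655020736 324.8308934935061 202.5675321339426 [ 0.59857085  0.46380945 -0.65314143] {'fovy': 49.345371635995555, 'cx': 324.8308934935061, 'cy': 202.5675321339426, 'rvec': array([ 2.09106307, -1.0239924 ,  0.46984005]), 'tvec': array([-0.44220117,  0.2773684 ,  0.65843318])}
top [ 0.32869279 -0.14910587  0.93317098] 363.1734913364532 316.18898838409075 197.59499942882348 [ 0.20850324  0.03173071 -0.97750681] {'fovy': 57.68324074818811, 'cx': 316.18898838409075, 'cy': 197.59499942882348, 'rvec': array([ 2.2635843 , -1.92878381,  0.20771761]), 'tvec': array([-0.20096958,  0.49086086,  0.84837871])}
{'time_s': 0.1, 'joints': array([ 1.17583009,  0.68989001, -0.19452224,  1.56628251,  0.15729383,
        0.90248469, -0.21511723]), 'qvel': array([ 1.26420781e-03, -1.91367589e-03, -8.81054114e-04, -5.26743179e-03,
        4.93594525e-04,  4.71156569e-04, -2.90513953e-05]), 'joint_torque': array([-3.23597451e-03, -5.40599871e+01, -1.27110925e+00, -1.58985883e+01,
        9.48415749e-03,  4.42116754e-03, -3.19473813e-06]), 'eef_pos': array([ 0.259569  , -0.56792185,  0.24755925]), 'ee_rot': array([-1.50085551,  1.56912219,  2.06956552]), 'contact_force': array([0.11062606, 0.34150749, 0.05040955]), 'torque': array([-0.04657343,  0.0177878 ,  0.01626841]), 'opening': 0.9975434139321553}
```

View pics/a.png

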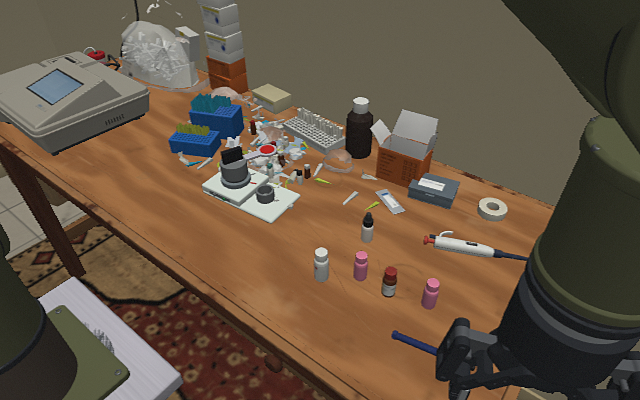

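View pics/b.png

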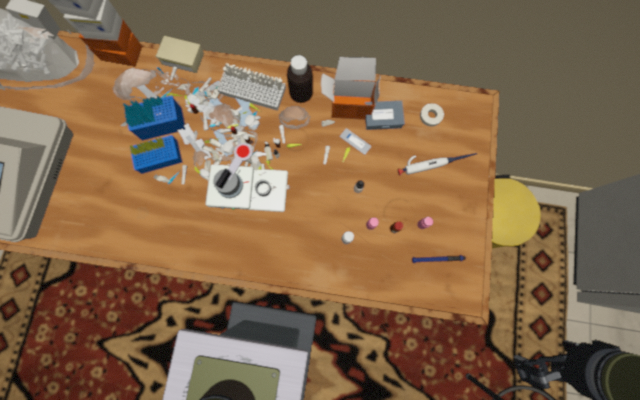

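The scene picture shows the amber, red-capped vial at scene (389,281) / top (397,227). Things that could be mistaken for it:
- pink vials at scene (361,265) and (430,293)
- white vial at scene (321,264)
- dropper at scene (367,228)

The shaker's knob is at top (229,181) and its socket at top (264,188). Next I'll check close crops of both.

Run:
```python
import cv2,numpy as np
a=cv2.imread("pics/a.png");b=cv2.imread("pics/b.png")
c=lambda i,x,y,w,h,s:cv2.resize(i[y:y+h,x:x+w],None,fx=s,fy=s,interpolation=cv2.INTER_CUBIC)
# top row: vials scene / vials top ; bottom: shaker scene / shaker top
t=np.hstack([c(a,300,200,160,120,2.5),c(b,330,170,133,100,3)[:300,:399]])
d=np.hstack([c(a,195,130,114,86,3.5)[:300,:399],c(b,195,130,100,75,4)])
d=cv2.copyMakeBorder(d,0,300-d.shape[0],0,max(0,t.shape[1]-d.shape[1]),cv2.BORDER_CONSTANT)[:,:t.shape[1]]
cv2.imwrite("pics/c.png",np.vstack([t,d]))
```

```text
(no output)
```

View pics/c.png

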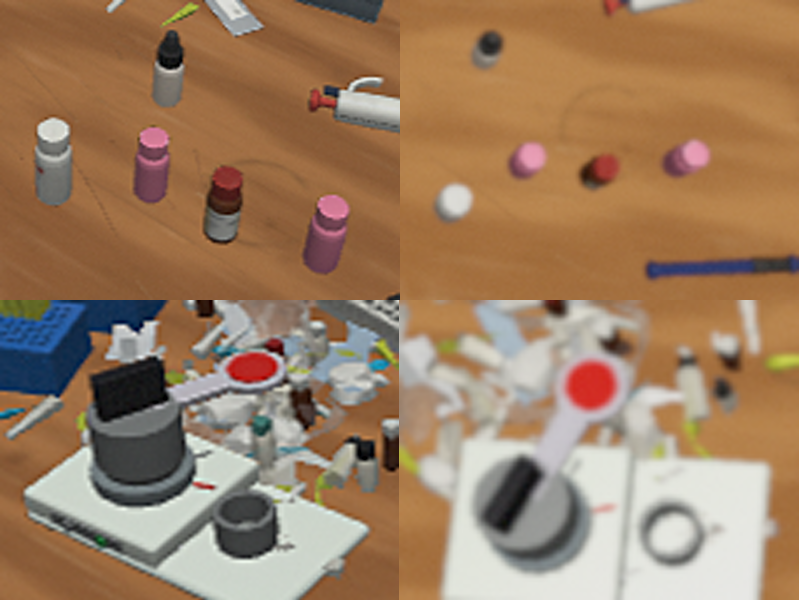

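Run:
```python
from h import *
P={"vial":(.06,(391.6,270.4),(398.7,225)),"sock":(.037,(265.6,189.4),(263,187.75)),"keep":(.081,(267,149.4),(242.75,151.25)),"mark":(.029,(253.3,183.1),(245.75,182)),
"pinkL":(.06,(361.3,255),(374.3,222)),"pinkR":(.06,(432.8,282.8),(427.7,221.5)),"white":(.07,(321,252.5),(348.5,236.5)),"bar":(.112,(246.4-195+195-14,233.4-130+49.6),(223.7+3,176.5))}
for k,(z,s,t) in P.items(): print(k,at("scene",*s,z),at("top",*t,z))
def c(n,x,y):
    return (x/3.5+195,(y-300)/3.5+130) if n=="scene" else ((x-400)/4+195,(y-300)/4+130)
# corners: low half far-right, near-right(scene bottom), raised near-left
for nm,z,n,x,y in [("lowFR",.012,"scene",367,524),("lowNR",.012,"scene",293,606),("raisedNL",.028,"scene",26,493),("raisedNR",.028,"scene",151,556),("raisedFR",.028,"scene",256,475),
 ("lowFR",.012,"top",769,464),("raisedFL",.028,"top",463,443),("raisedFR",.028,"top",631,449)]:
    print(nm,n,at(n,*c(n,x,y),z))
```

```text
vial [ 0.4808 -0.3327  0.06  ] [ 0.4797 -0.3288  0.06  ]
sock [0.5281 0.0148 0.037 ] [0.5236 0.0173 0.037 ]
keep [0.5987 0.0725 0.081 ] [0.5972 0.076  0.081 ]
mark [0.5342 0.06   0.029 ] [0.5333 0.0655 0.029 ]
pinkL [ 0.4783 -0.2712  0.06  ] [ 0.4776 -0.2695  0.06  ]
pinkR [ 0.5    -0.4016  0.06  ] [ 0.4993 -0.3973  0.06  ]
white [ 0.4316 -0.2162  0.07  ] [ 0.4316 -0.2119  0.07  ]
bar [0.5112 0.0873 0.112 ] [0.5204 0.0924 0.112 ]
lowFR scene [ 0.5846 -0.0347  0.012 ]
lowNR scene [ 0.4975 -0.0497  0.012 ]
raisedNL scene [0.4592 0.1463 0.028 ]
raisedNR scene [0.4654 0.0372 0.028 ]
raisedFR scene [0.564  0.0423 0.028 ]
lowFR top [ 0.5839 -0.0325  0.012 ]
raisedFL top [0.5618 0.1641 0.028 ]
raisedFR top [0.5752 0.0556 0.028 ]
```

```bash
cat >> h.py <<'E'
from scipy.spatial.transform import Rotation as Ro
def cur():
    s=get_state();return s,np.array(s["eef_pos"]),Ro.from_euler("xyz",s["ee_rot"])
def go(p,jaw):
    "shift mm (tool axes) and rotvec deg to reach TCP p, tool x down, jaw (tool y) along angle jaw deg mod 180"
    s,q,R=cur();best=None
    for k in(-2,-1,0,1,2):
        a=np.radians(jaw+180*k);x=np.array([0,0,-1.]);y=np.array([np.cos(a),np.sin(a),0]);T=Ro.from_matrix(np.c_[x,y,np.cross(x,y)])
        rv=(R.inv()*T).as_rotvec(degrees=True)
        if best is None or np.linalg.norm(rv)<np.linalg.norm(best): best=rv
    yv=R.apply([0,1,0]);print("jaw now %.1f"%np.degrees(np.arctan2(yv[1],yv[0])),"tool x",R.apply([1,0,0]).round(4),"pos",q.round(4))
    print("shift mm",(R.inv().apply(np.array(p)-q)*1000).round(1),"rot",best.round(2),"| joints",np.round(s["joints"],2),"F",np.round(s["contact_force"],1),"open",round(s["opening"],3),"t",round(s["time_s"],2))
E
python3 - <<'E'
from h import *
from scipy.optimize import least_squares
def c(n,x,y):
    return (x/3.5+195,(y-300)/3.5+130) if n=="scene" else ((x-400)/4+195,(y-300)/4+130)
obs=[("scene",(.055,-.1,.012),c("scene",367,524)),("scene",(-.055,.1,.028),c("scene",26,493)),("scene",(0,-.042,.037),(265.6,189.4)),
("top",(.055,-.1,.012),c("top",769,464)),("top",(.055,.1,.028),c("top",463,443)),("top",(0,-.042,.037),(263,187.75))]
kn=[("scene",.081,.084,0,(267,149.4)),("top",.081,.084,0,(242.75,151.25)),("scene",.029,.042,48,(253.3,183.1)),("top",.029,.042,48,(245.75,182))]
def W(x,p): a=x[2];return [x[0]+np.cos(a)*p[0]-np.sin(a)*p[1],x[1]+np.sin(a)*p[0]+np.cos(a)*p[1],p[2]]
def res(x):
    r=[];o={"scene":x[4:6],"top":x[6:8]}
    for n,p,uv in obs: r+=list(pix(n,W(x,p))+o[n]-uv)
    for n,z,d,g,uv in kn:
        b=x[3]-np.radians(g);K=W(x,(0,.042,z));r+=list(pix(n,[K[0]+d*np.cos(b),K[1]+d*np.sin(b),z])+o[n]-uv)
    return np.array(r+list(x[4:8]))
s=least_squares(res,[.52,.06,.1,-.3,0,0,0,0],diff_step=1e-2);x=s.x
print(x.round(4),np.degrees(x[2:4]).round(2));print(s.fun.round(1))
print("sock",W(x,(0,-.042,.012)),"knob",W(x,(0,.042,0)))
for n in("scene","top"):print(n, pix(n,(.48,-.33,.06)), at(n,*( np.array({"scene":(391.6,270.4),"top":(398.7,225)}[n])-{"scene":x[4:6],"top":x[6:8]}[n]),.06))
go([.48,-.331,.15],6)
E
```

```text
[ 0.5219  0.0588  0.1054 -0.3078  0.8156  0.2416 -0.5574  0.7368] [  6.04 -17.64]
[ 1.6 -0.3 -1.8 -0.2 -0.5  0.2  0.5 -0.3 -0.2 -0.8 -0.3 -0.2 -0.4  0.
 -0.2  0.7  0.3 -0.3  0.8  0.3  0.8  0.2 -0.6  0.7]
sock [np.float64(0.5262881060806687), np.float64(0.016998324338717924), 0.012] knob [np.float64(0.5174487010001866), np.float64(0.10053193983465554), 0]
scene [390.  269.9] [ 0.4804 -0.3313  0.06  ]
top [399.2 224.9] [ 0.4817 -0.3299  0.06  ]
jaw now -65.4 tool x [-8.0e-04  1.5e-03 -1.0e+00] pos [ 0.2596 -0.5679  0.2476]
shift mm [  97.7 -123.6 -299. ] rot [-7.143e+01 -5.000e-02  9.000e-02] | joints [ 1.18  0.69 -0.19  1.57  0.16  0.9  -0.22] F [0.1 0.3 0.1] open 0.998 t 0.1
```

Both cameras agree to within about 1 px. That gives the vial at (0.481, -0.3305), the socket at (0.526, 0.017), the knob axis at (0.5175, 0.1005), shaker yaw 6.0° and the parked arm at -17.6°. I'm going above the vial.

Call:
arm_command --series "0.0098 -0.0124 -0.0299 -7.1 0 0; 0.0196 -0.0248 -0.0598 -14.2 0 0; 0.0294 -0.0372 -0.0897 -21.3 0 0; 0.0392 -0.0496 -0.1196 -28.4 0 0; 0.049 -0.062 -0.1495 -35.5 0 0" --claw 0.2 --force 30

```text
time_s: 0.52
eef_pos: [0.3706, -0.4486, 0.1986]
ee_rot: [-2.044, 1.57, 2.152]
contact_force: [-0.1, -0.5, -0.2]
opening: 0.803
```

```bash
python3 -c "
from h import *
go([.481,-.3305,.15],6)"
```

```text
jaw now -29.6 tool x [-3.e-04  4.e-04 -1.e+00] pos [ 0.3706 -0.4486  0.1986]
shift mm [  48.7   37.7 -157.2] rot [-3.56e+01 -2.00e-02  2.00e-02] | joints [ 1.    0.71 -0.34  1.74  0.32  0.74 -0.02] F [-0.1 -0.5 -0.2] open 0.803 t 0.52
```

Call:
arm_command --series "0.0097 0.0075 -0.0314 -7.1 0 0; 0.0195 0.0151 -0.0629 -14.2 0 0; 0.0292 0.0226 -0.0943 -21.3 0 0; 0.039 0.0302 -0.1258 -28.5 0 0; 0.0487 0.0377 -0.1572 -35.6 0 0"

```text
time_s: 0.93
eef_pos: [0.4818, -0.3312, 0.1499]
ee_rot: [-1.984, 1.57, 2.834]
contact_force: [1.3, 1.0, 0.1]
opening: 0.802
```

Call:
arm_command --series "0 0 0 0 0 0"

```text
time_s: 1.02
eef_pos: [0.4865, -0.3242, 0.1492]
ee_rot: [2.563, 1.563, 1.107]
contact_force: [1.7, 1.0, 0.8]
opening: 0.803
```

```bash
python3 -c "
from h import *
import cv2
a=get_image('scene');b=get_image('top')
c=lambda i,x,y,w,h,s:cv2.resize(i[y:y+h,x:x+w],None,fx=s,fy=s,interpolation=cv2.INTER_CUBIC)
cv2.imwrite('pics/d.png',np.hstack([c(a,290,150,200,200,2),c(b,330,150,133,133,3)[:399,:399].repeat(1,0) if 0 else cv2.resize(c(b,330,150,133,133,3),(400,400))]))
for n in('scene','top'):print(pix(n,(.481,-.3305,.06)))
go([.481,-.3305,.045],6)"
```

```text
[390.6 269.7]
[399.5 224.6]
jaw now 5.8 tool x [-7.0e-04  1.7e-03 -1.0e+00] pos [ 0.4819 -0.3306  0.1499]
shift mm [104.9  -0.9   0. ] rot [-0.17 -0.1   0.03] | joints [ 0.78  0.8  -0.45  1.77  0.5   0.69  0.16] F [-0.  -0.5  0.8] open 0.801 t 1.12
```

View pics/d.png

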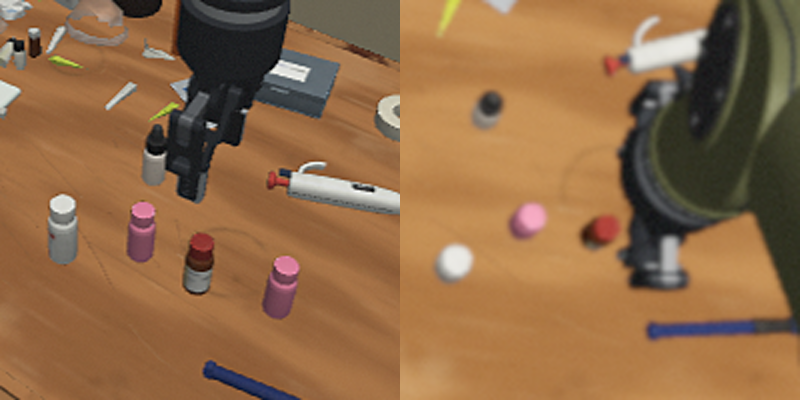

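The picture shows the gripper over the vial, with the jaws straddling it along world x and the fingertips at about scene (386,249) and (407,220). The vial is at scene (390,269), as computed. I'll check the midpoint and then descend.

```bash
python3 -c "
from h import *
for dx in(-.034,0,.034):
  for z in(.133,.143):print(dx,z,pix('scene',(.482+dx,-.3306+.1*dx,z)),pix('top',(.482+dx,-.3306+.1*dx,z)))"
```

```text
-0.034 0.133 [386.1 253.1] [406.9 234.9]
-0.034 0.143 [386.7 248.7] [408.  234.4]
0 0.133 [395.4 239.9] [407.  219.6]
0 0.143 [396.  235.5] [408.1 218.9]
0.034 0.133 [404.1 227.4] [407.1 204.6]
0.034 0.143 [404.8 223.1] [408.2 203.7]
```

Call:
arm_command --series "0.03 -0.0009 0 0 0 0; 0.06 -0.0009 0 0 0 0; 0.085 -0.0009 0 0 0 0; 0.1 -0.0009 0 0 0 0; 0.105 -0.0009 0 0 0 0"

```text
time_s: 1.53
eef_pos: [0.4774, -0.3336, 0.0431]
ee_rot: [-1.768, 1.566, 3.04]
contact_force: [0.1, 0.0, 0.7]
opening: 0.8
```

Call:
arm_command --series "0 0 0 0 0 0; 0 0 0 0 0 0"

```text
time_s: 1.7
eef_pos: [0.4801, -0.3336, 0.0462]
ee_rot: [0.281, 1.57, -1.193]
contact_force: [-0.2, -0.3, 0.1]
opening: 0.796
```

```bash
python3 -c "
from h import *
a=get_image('scene');b=get_image('top')
c=lambda i,x,y,w,h,s:cv2.resize(i[y:y+h,x:x+w],None,fx=s,fy=s,interpolation=cv2.INTER_CUBIC)
cv2.imwrite('pics/e.png',c(a,320,200,140,110,4))
go([.481,-.3305,.045],6)"
```

```text
jaw now 5.6 tool x [ 0.002  -0.0014 -1.    ] pos [ 0.4809 -0.3334  0.0469]
shift mm [ 1.9  0.4 -2.9] rot [-0.39  0.09 -0.11] | joints [ 0.72  0.95 -0.33  1.81  0.61  0.48  0.06] F [0.9 0.7 0. ] open 0.797 t 1.8
```

View pics/e.png

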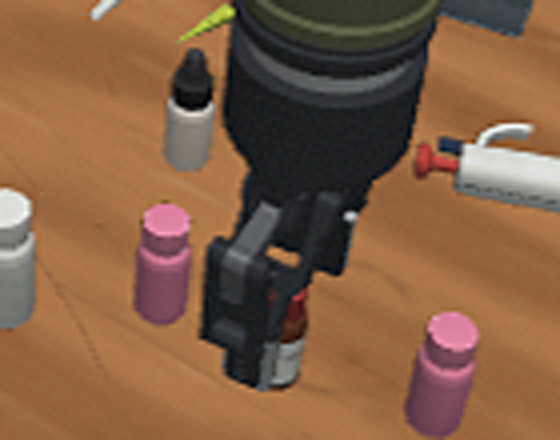

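```bash
python3 -c "
from h import *
for d in(-.034,-.045):
  for z in(.02,.03):print(d,z,[pix('scene',(.481+d,-.3334+.1*d+w,z)) for w in(-.011,0,.011)])
print([pix('scene',(.481,-.3305+w,.01)) for w in(-.0125,.0125)])"
```

```text
-0.034 0.02 [array([386.6, 301.6]), array([381.2, 298.4]), array([375.8, 295.3])]
-0.034 0.03 [array([387.1, 298.1]), array([381.7, 294.9]), array([376.3, 291.7])]
-0.045 0.02 [array([383.7, 306.2]), array([378.3, 302.9]), array([372.9, 299.7])]
-0.045 0.03 [array([384.3, 302.6]), array([378.8, 299.3]), array([373.3, 296.1])]
[array([393.8, 291.3]), array([381.9, 284.5])]
```

Call:
arm_command --series "0.0015 0 -0.0027 -0.4 0 0; 0.0015 0 -0.0027 -0.4 0 0"

```text
time_s: 1.97
eef_pos: [0.4804, -0.3296, 0.0449]
ee_rot: [1.248, 1.57, -0.216]
contact_force: [0.1, 0.0, -1.0]
opening: 0.8
```

Call:
arm_command --series "0 0 0 0 0 0; 0 0 0 0 0 0; 0 0 0 0 0 0; 0 0 0 0 0 0; 0 0 0 0 0 0" --claw 1 --force 30

```text
time_s: 2.38
eef_pos: [0.48, -0.33, 0.0443]
ee_rot: [-0.076, 1.57, -1.541]
contact_force: [-0.8, 0.1, 2.2]
opening: 0.269
```

Call:
arm_command --series "0 0 0 0 0 0; 0 0 0 0 0 0; 0 0 0 0 0 0"

```text
time_s: 2.63
eef_pos: [0.48, -0.33, 0.0443]
ee_rot: [-0.079, 1.57, -1.544]
contact_force: [-0.4, -1.0, 4.5]
opening: 0.269
```

```bash
python3 -c "
from h import *
go([.481,-.3305,.17],6)"
```

```text
jaw now 6.1 tool x [ 0.e+00 -3.e-04 -1.e+00] pos [ 0.48   -0.33    0.0443]
shift mm [-125.7    1.     0.6] rot [0.06 0.02 0.  ] | joints [ 0.71  0.95 -0.33  1.82  0.61  0.48  0.06] F [-0.4 -1.   4.5] open 0.269 t 2.63
```

Call:
arm_command --series "-0.01 0 0 0 0 0; -0.03 0 0 0 0 0; -0.06 0 0 0 0 0; -0.09 0 0 0 0 0; -0.125 0 0 0 0 0"

```text
time_s: 3.05
eef_pos: [0.4792, -0.3292, 0.1699]
ee_rot: [-2.368, 1.568, 2.451]
contact_force: [0.4, -0.4, -0.3]
opening: 0.27
```

Call:
arm_command --series "0 0 0 0 0 0; 0 0 0 0 0 0"

```text
time_s: 3.22
eef_pos: [0.4814, -0.3304, 0.1716]
ee_rot: [1.004, 1.566, -0.461]
contact_force: [0.6, 0.0, -0.8]
opening: 0.272
```

```bash
python3 -c "
from h import *
a=get_image('scene')
c=lambda i,x,y,w,h,s:cv2.resize(i[y:y+h,x:x+w],None,fx=s,fy=s,interpolation=cv2.INTER_CUBIC)
cv2.imwrite('pics/f.png',c(a,340,170,110,90,5))
p=cur()[1];print(pix('scene',p-[0,0,.045]),pix('scene',p))
go([.5263,.0170,.17],6)"
```

```text
[394.  243.8] [397.  223.8]
jaw now 6.1 tool x [ 1.2e-03 -8.0e-04 -1.0e+00] pos [ 0.4801 -0.33    0.1699]
shift mm [-3.000e-01  8.260e+01 -3.402e+02] rot [ 0.06  0.05 -0.06] | joints [ 0.79  0.77 -0.47  1.76  0.49  0.73  0.17] F [-1.1 -0.7 -1.2] open 0.272 t 3.27
```

View pics/f.png

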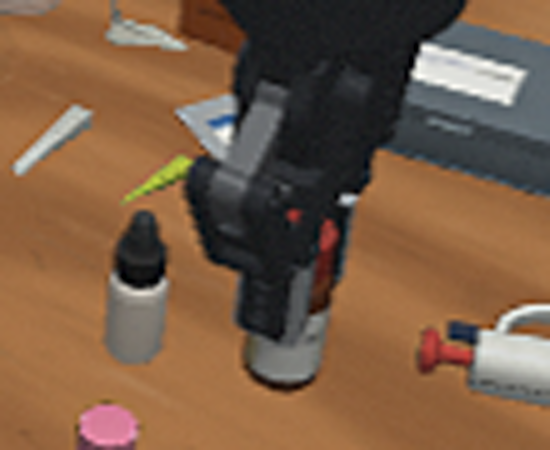

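The vial is held upright clear of the table: its bottom is at about scene (397,244), and nothing else moved. It sits about 2–3 px right of where I predicted, so I'll check it against the cup. Next I'm carrying it over the socket.

Call:
arm_command --series "0 0.006 -0.025 0 0 0; 0 0.0145 -0.06 0 0 0; 0 0.023 -0.095 0 0 0; 0 0.0315 -0.13 0 0 0; 0 0.041 -0.17 0 0 0"

```text
time_s: 3.68
eef_pos: [0.5015, -0.156, 0.1677]
ee_rot: [-1.632, 1.568, -3.099]
contact_force: [0.8, 0.7, -0.0]
opening: 0.271
```

Call:
arm_command --series "0 0.008 -0.035 0 0 0; 0 0.017 -0.07 0 0 0; 0 0.0255 -0.105 0 0 0; 0 0.034 -0.14 0 0 0; 0 0.0412 -0.17 0 0 0"

```text
time_s: 4.1
eef_pos: [0.5248, 0.0198, 0.1678]
ee_rot: [-1.895, 1.568, 2.926]
contact_force: [0.8, -0.1, 0.2]
opening: 0.268
```

Call:
arm_command --series "0 0 0 0 0 0; 0 0 0 0 0 0; 0 0 0 0 0 0"

```text
time_s: 4.35
eef_pos: [0.5248, 0.0159, 0.168]
ee_rot: [-1.184, 1.568, -2.649]
contact_force: [0.3, -0.7, -0.9]
opening: 0.268
```

```bash
python3 -c "
from h import *
go([.5263,.0170,.095],6)"
```

```text
jaw now 6.1 tool x [-0.0029 -0.0015 -1.    ] pos [0.5248 0.0159 0.168 ]
shift mm [73.   1.8 -1. ] rot [0.06 0.07 0.17] | joints [ 0.11  0.7  -0.38  1.94  0.44  0.59 -0.45] F [ 0.3 -0.7 -0.9] open 0.268 t 4.35
```

Call:
arm_command --series "0.02 0.0012 -0.001 0 0 0; 0.04 0.0012 -0.001 0 0 0; 0.052 0.0012 -0.001 0 0 0; 0.057 0.0012 -0.001 0 0 0; 0.057 0.0012 -0.001 0 0 0"

```text
time_s: 4.77
eef_pos: [0.5257, 0.0161, 0.1107]
ee_rot: [-1.25, 1.567, -2.718]
contact_force: [0.1, -0.5, 0.5]
opening: 0.268
```

Call:
arm_command --series "0 0 0 0 0 0; 0 0 0 0 0 0; 0 0 0 0 0 0"

```text
time_s: 5.02
eef_pos: [0.5275, 0.0178, 0.1129]
ee_rot: [1.507, 1.569, 0.042]
contact_force: [0.1, 0.5, -0.0]
opening: 0.27
```

```bash
python3 -c "
from h import *
a=get_image('scene')
c=lambda i,x,y,w,h,s:cv2.resize(i[y:y+h,x:x+w],None,fx=s,fy=s,interpolation=cv2.INTER_CUBIC)
cv2.imwrite('pics/g.png',c(a,215,130,100,80,8))
go([.5263,.0170,.057],6)
p=cur()[1]
print('bottom',pix('scene',p-[0,0,.045]),'mouth',pix('scene',[.5263,.017,.037]))
for d in([.01,0,0],[0,.01,0]):print(pix('scene',p-[0,0,.045]+d))
"
```

```text
jaw now 6.0 tool x [ 1.5e-03  1.0e-04 -1.0e+00] pos [0.5274 0.0179 0.1128]
shift mm [55.8 -1.3  0.7] rot [ 0.04  0.01 -0.08] | joints [ 0.06  0.79 -0.31  1.97  0.51  0.46 -0.51] F [ 0.7 -0.4  0.2] open 0.271 t 5.07
bottom [263.1 177.9] mouth [264.3 189.4]
[266.3 175.7]
[259.8 176.2]
```

View pics/g.png

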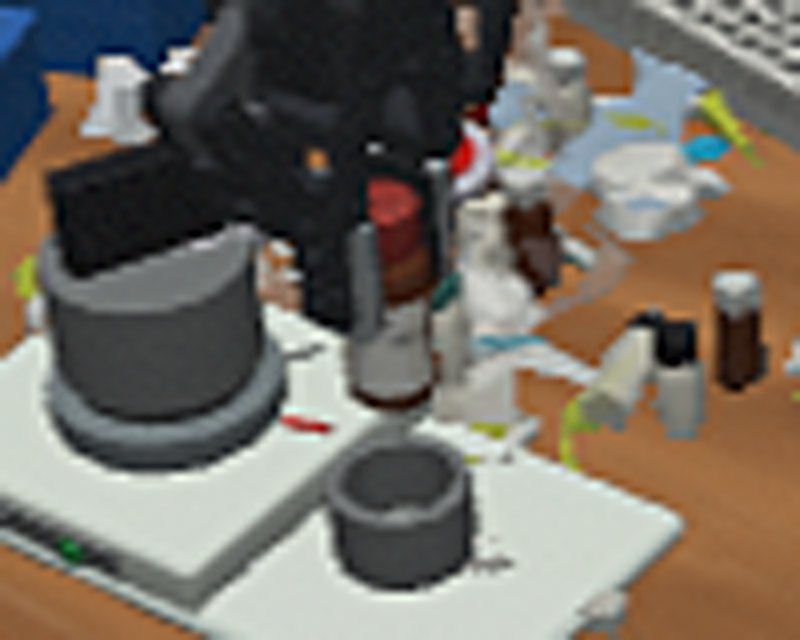

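The picture shows the vial's bottom centred at about (263.9,177.9) and the cup mouth at (265,189.7). Both match my model to within 1 px, so the vial is well aligned. I'm lowering it.

Call:
arm_command --series "0.012 -0.001 0.0005 0 0 0; 0.024 -0.001 0.0005 0 0 0; 0.034 -0.001 0.0005 0 0 0; 0.04 -0.001 0.0005 0 0 0; 0.04 -0.001 0.0005 0 0 0"

```text
time_s: 5.48
eef_pos: [0.5254, 0.0174, 0.0711]
ee_rot: [-1.44, 1.569, -2.904]
contact_force: [0.9, 0.2, -0.7]
opening: 0.27
```

```bash
python3 -c "
from h import *
go([.5263,.0170,.057],6)
"
```

```text
jaw now 6.1 tool x [-1.7e-03 -4.0e-04 -1.0e+00] pos [0.5254 0.0174 0.0711]
shift mm [14.1  0.9  0.5] rot [0.09 0.01 0.1 ] | joints [ 0.03  0.86 -0.25  1.99  0.55  0.36 -0.55] F [ 0.9  0.2 -0.7] open 0.27 t 5.48
```

Call:
arm_command --series "0.005 0.0005 0 0 0 0; 0.009 0.0005 0 0 0 0; 0.011 0.0005 0 0 0 0; 0.0125 0.0005 0 0 0 0; 0.0135 0.0005 0 0 0 0"

```text
time_s: 5.9
eef_pos: [0.5265, 0.0175, 0.0585]
ee_rot: [0.538, 1.571, -0.927]
contact_force: [0.1, -0.1, -0.4]
opening: 0.273
```

Call:
arm_command --series "0 0 0 0 0 0; 0 0 0 0 0 0"

```text
time_s: 6.07
eef_pos: [0.5265, 0.0175, 0.0587]
ee_rot: [1.325, 1.571, -0.14]
contact_force: [-0.7, -0.2, -0.0]
opening: 0.268
```

Call:
arm_command --series "0.001 0 0 0 0 0; 0.002 0 0 0 0 0; 0.002 0 0 0 0 0"

```text
time_s: 6.32
eef_pos: [0.5264, 0.0175, 0.0565]
ee_rot: [-0.731, 1.571, -2.196]
contact_force: [-1.2, -0.1, 0.2]
opening: 0.269
```

Now release by opening partway, then fully enough to clear.

Call:
arm_command --series "0 0 0 0 0 0; 0 0 0 0 0 0; 0 0 0 0 0 0; 0 0 0 0 0 0" --claw 0.45

```text
time_s: 6.65
eef_pos: [0.5265, 0.0175, 0.0567]
ee_rot: [1.276, 1.571, -0.189]
contact_force: [0.9, 0.3, -0.1]
opening: 0.552
```

Call:
arm_command --series "-0.02 0 0 0 0 0; -0.05 0 0 0 0 0; -0.085 0 0 0 0 0; -0.12 0 0 0 0 0; -0.15 0 0 0 0 0"

```text
time_s: 7.07
eef_pos: [0.5264, 0.0175, 0.2088]
ee_rot: [1.675, 1.57, 0.21]
contact_force: [1.4, -0.4, -0.0]
opening: 0.552
```

```bash
python3 -c "
from h import *
go([.5174,.1005,.16],72.4)
"
```

```text
jaw now 6.1 tool x [ 8.e-04  2.e-04 -1.e+00] pos [0.5264 0.0175 0.2088]
shift mm [ 48.8  -0.2 -83.4] rot [-6.633e+01  2.000e-02 -5.000e-02] | joints [ 0.14  0.64 -0.43  1.9   0.4   0.69 -0.42] F [ 1.4 -0.4 -0. ] open 0.552 t 7.07
```

Call:
arm_command --series "0.005 0 -0.016 -7.1 0 0; 0.01 0 -0.033 -14.2 0 0; 0.015 0 -0.05 -21.2 0 0; 0.02 0 -0.067 -28.3 0 0; 0.03 0 -0.0834 -35 0 0"

```text
time_s: 7.48
eef_pos: [0.518, 0.1013, 0.1772]
ee_rot: [1.043, 1.569, 0.195]
contact_force: [0.3, -0.2, 0.4]
opening: 0.546
```

Call:
arm_command --series "0.005 0 0 -7.1 0 0; 0.01 0 0 -14.2 0 0; 0.015 0 0 -21.2 0 0; 0.018 0 0 -28.3 0 0; 0.018 0 0 -31.3 0 0"

```text
time_s: 7.9
eef_pos: [0.5171, 0.1, 0.1578]
ee_rot: [-2.453, 1.569, -2.755]
contact_force: [-0.1, -0.0, 0.2]
opening: 0.549
```

Call:
arm_command --series "0 0 0 0 0 0; 0 0 0 0 0 0"

```text
time_s: 8.07
eef_pos: [0.5176, 0.1003, 0.1585]
ee_rot: [-2.832, 1.571, -3.141]
contact_force: [-0.3, -0.7, 0.1]
opening: 0.552
```

```bash
python3 -c "
from h import *
go([.5174,.1005,.105],72.4)
a=get_image('scene');b=get_image('top')
c=lambda i,x,y,w,h,s:cv2.resize(i[y:y+h,x:x+w],None,fx=s,fy=s,interpolation=cv2.INTER_CUBIC)
cv2.imwrite('pics/i.png',np.hstack([c(a,195,115,100,100,4),c(b,200,130,80,100,4)]))
"
```

```text
jaw now 72.3 tool x [-2.e-04 -0.e+00 -1.e+00] pos [0.5176 0.1003 0.1585]
shift mm [53.5  0.2 -0.2] rot [-0.14 -0.01  0.  ] | joints [ 0.12  0.78 -0.68  1.93  0.75  0.71  0.25] F [-0.3 -0.7  0.1] open 0.552 t 8.07
```

View pics/i.png

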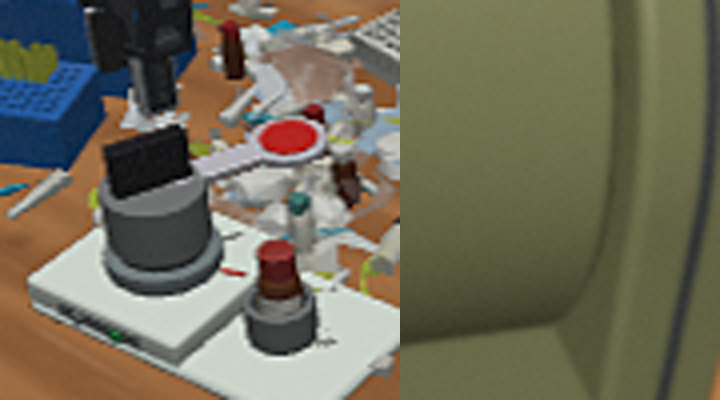

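The vial stands seated in the cup, with its cap at about scene (264,178), and the gripper is above the knob bar. I'm lowering it over the bar.

Call:
arm_command --series "0.012 0 0 0 0 0; 0.026 0 0 0 0 0; 0.04 0 0 0 0 0; 0.05 0 0 0 0 0; 0.053 0 0 0 0 0"

```text
time_s: 8.58
eef_pos: [0.5166, 0.1001, 0.1037]
ee_rot: [-2.405, 1.568, -2.713]
contact_force: [-1.0, -0.7, 0.8]
opening: 0.549
```

Call:
arm_command --series "0 0 0 0 0 0; 0 0 0 0 0 0; 0 0 0 0 0 0; 0 0 0 0 0 0; 0 0 0 0 0 0" --claw 1 --force 60

```text
time_s: 9.0
eef_pos: [0.5182, 0.1019, 0.1063]
ee_rot: [1.264, 1.568, 0.957]
contact_force: [-0.6, 4.0, -0.8]
opening: 0.127
```

Call:
arm_command --series "0 0 0 0 0 0; 0 0 0 0 0 0"

```text
time_s: 9.17
eef_pos: [0.5182, 0.1019, 0.1063]
ee_rot: [1.279, 1.568, 0.972]
contact_force: [0.7, 4.6, 2.0]
opening: 0.13
```

```bash
python3 -c "
from h import *
go([.5174,.1005,.105],72.4); s=get_state();print(s['torque'])
for k in(('scene',(.5263,.017,.072)),):print(pix(*k))
"
```

```text
jaw now 72.4 tool x [ 0.0017  0.0025 -1.    ] pos [0.5182 0.1019 0.1063]
shift mm [ 1.2 -1.6 -0.3] rot [ 0.01  0.05 -0.16] | joints [ 0.07  0.85 -0.6   1.96  0.85  0.6   0.16] F [0.7 4.6 2. ] open 0.13 t 9.17
[ 0.9192386   0.02319378 -0.04379897]
[262.9 176.7]
```

The bar is gripped; I'm centring by 1.5 mm to remove the side load, then pulling up slowly.

Call:
arm_command --series "0 0.0015 0 0 0 0; -0.0012 0.0015 0 0 0 0; -0.0024 0.0015 0 0 0 0; -0.0036 0.0015 0 0 0 0; -0.0048 0.0015 0 0 0 0"

```text
time_s: 9.58
eef_pos: [0.5182, 0.1019, 0.11]
ee_rot: [2.357, 1.57, 2.049]
contact_force: [1.5, 4.3, -8.1]
opening: 0.126
```

Call:
arm_command --series "-0.0012 0 0 0 0 0; -0.0024 0 0 0 0 0; -0.0036 0 0 0 0 0; -0.0048 0 0 0 0 0; -0.006 0 0 0 0 0"

```text
time_s: 10.0
eef_pos: [0.5182, 0.1019, 0.1163]
ee_rot: [1.784, 1.57, 1.477]
contact_force: [3.0, 4.5, -10.1]
opening: 0.128
```

Call:
arm_command --series "0 0 0 0 0 0; 0 0 0 0 0 0"

```text
time_s: 10.17
eef_pos: [0.5182, 0.102, 0.1164]
ee_rot: [1.198, 1.57, 0.891]
contact_force: [2.0, 4.9, -7.9]
opening: 0.124
```

```bash
python3 -c "
from h import *
go([.5180,.1023,.118],72.4); s=get_state();print(s['torque'])
"
```

```text
jaw now 72.4 tool x [ 2.e-04  3.e-04 -1.e+00] pos [0.5182 0.102  0.1164]
shift mm [-1.6  0.3 -0.3] rot [-0.03  0.01 -0.02] | joints [ 0.08  0.84 -0.62  1.95  0.83  0.62  0.18] F [ 2.   4.9 -7.9] open 0.124 t 10.17
[ 0.90967635 -0.48523864 -0.0097777 ]
```

Call:
arm_command --series "-0.001 0 0 0 0 0; -0.002 0 0 0 0 0; -0.002 0 0 0 0 0; -0.002 0 0 0 0 0"

```text
time_s: 10.5
eef_pos: [0.5181, 0.1019, 0.1183]
ee_rot: [1.523, 1.571, 1.216]
contact_force: [2.2, 5.3, -7.3]
opening: 0.122
```

```bash
python3 -c "
from h import *
go([.5180,.1023,.118],72.4); s=get_state();print(s['torque'])
a=get_image('scene')
c=lambda i,x,y,w,h,s:cv2.resize(i[y:y+h,x:x+w],None,fx=s,fy=s,interpolation=cv2.INTER_CUBIC)
cv2.imwrite('pics/j.png',c(a,195,115,100,100,5))
"
```

```text
jaw now 72.4 tool x [ 1.e-04  2.e-04 -1.e+00] pos [0.5181 0.1019 0.1183]
shift mm [ 0.3  0.3 -0.2] rot [-0.03  0.   -0.02] | joints [ 0.08  0.83 -0.62  1.95  0.82  0.63  0.18] F [ 2.2  5.3 -7.3] open 0.122 t 10.5
[ 0.87860217 -0.49257929 -0.09217563]
```

View pics/j.png

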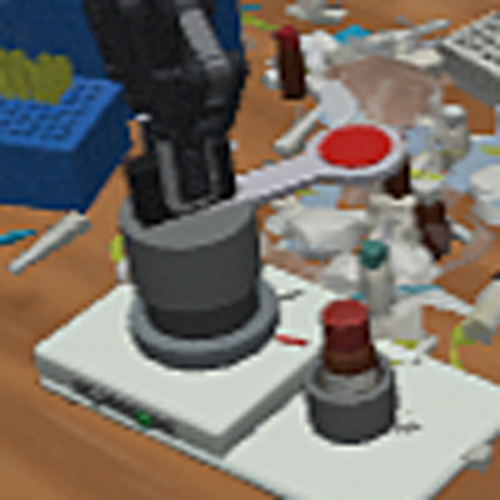

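The knob is up about 12 mm: the red dot rose from (267,149) to (266,144) and the skirt is clear of its ring. I'm turning it clockwise to the mark.

Call:
arm_command --series "0 0 0 2 0 0; 0 0 0 5 0 0; 0 0 0 8 0 0; 0 0 0 11 0 0; 0 0 0 14 0 0"

```text
time_s: 10.97
eef_pos: [0.5182, 0.102, 0.1183]
ee_rot: [1.79, 1.57, 1.236]
contact_force: [2.8, 4.4, -9.2]
opening: 0.13
```

```bash
python3 -c "
from h import *
go([.5180,.1023,.118],24.4); s=get_state();print(s['torque'])
"
```

```text
jaw now 58.2 tool x [ 1.e-04  3.e-04 -1.e+00] pos [0.5182 0.102  0.1183]
shift mm [ 0.3  0.2 -0.3] rot [ 3.383e+01 -1.000e-02 -2.000e-02] | joints [ 0.05  0.82 -0.55  1.95  0.76  0.59 -0.01] F [ 2.8  4.4 -9.2] open 0.13 t 10.97
[ 0.8871574  -0.47947711  0.03245552]
```

Turning freely with no torque about z; continuing to the mark.

Call:
arm_command --series "0 0 0 4 0 0; 0 0 0 8 0 0; 0 0 0 12 0 0; 0 0 0 16 0 0; 0 0 0 20 0 0"

```text
time_s: 11.38
eef_pos: [0.5182, 0.102, 0.1183]
ee_rot: [2.14, 1.57, 1.235]
contact_force: [2.8, 4.9, -8.1]
opening: 0.119
```

Call:
arm_command --series "0 0 0 4 0 0; 0 0 0 8 0 0; 0 0 0 12 0 0; 0 0 0 13.8 0 0; 0 0 0 13.8 0 0"

```text
time_s: 11.8
eef_pos: [0.5182, 0.1021, 0.1184]
ee_rot: [1.306, 1.571, 0.164]
contact_force: [1.9, 4.5, -8.8]
opening: 0.125
```

```bash
python3 -c "
from h import *
go([.5180,.1023,.118],24.4); s=get_state();print(s['torque'])
a=get_image('scene')
c=lambda i,x,y,w,h,s:cv2.resize(i[y:y+h,x:x+w],None,fx=s,fy=s,interpolation=cv2.INTER_CUBIC)
cv2.imwrite('pics/k.png',c(a,195,115,100,100,5))
for g in(44,48,52):
  b=np.radians(-17.6-g);print(g,pix('scene',[.518+.084*np.cos(b),.1015+.084*np.sin(b),.093])+[.8,.2])
"
```

```text
jaw now 24.6 tool x [ 2.e-04  0.e+00 -1.e+00] pos [0.5182 0.1021 0.1184]
shift mm [ 0.4 -0.1 -0.3] rot [ 0.16  0.   -0.01] | joints [-0.04  0.79 -0.4   1.96  0.6   0.51 -0.44] F [ 1.9  4.5 -8.8] open 0.125 t 11.8
[ 0.78940689 -0.53703541 -0.01084523]
44 [269.4 160.4]
48 [268.6 161.9]
52 [267.6 163.5]
```

View pics/k.png

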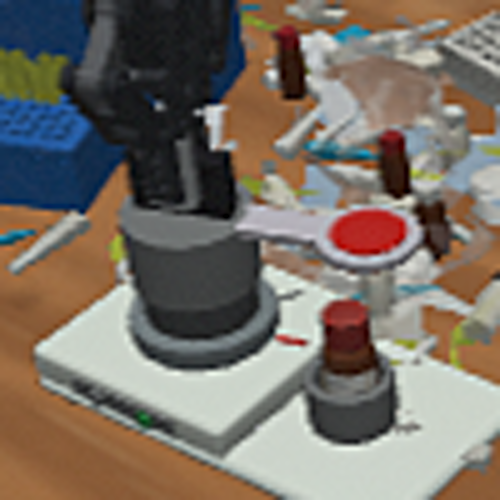

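The arm is over the red mark: the dot at (268.4,161.6) against (268.6,161.9) predicted for 48°. I'm letting it down onto the flat, then opening to a 14 mm cage.

Call:
arm_command --series "0.001 0 0 0 0 0; 0.002 0 0 0 0 0; 0.003 0 0 0 0 0; 0.003 0 0 0 0 0; 0.003 0 0 0 0 0"

```text
time_s: 12.27
eef_pos: [0.5182, 0.102, 0.1153]
ee_rot: [2.18, 1.57, 1.039]
contact_force: [3.5, 5.2, -8.7]
opening: 0.126
```

Call:
arm_command --series "0 0 0 0 0 0; 0 0 0 0 0 0; 0 0 0 0 0 0; 0 0 0 0 0 0" --claw 0.85

```text
time_s: 12.6
eef_pos: [0.5183, 0.1011, 0.1158]
ee_rot: [-0.003, 1.57, -1.146]
contact_force: [1.3, 1.5, 0.0]
opening: 0.145
```

```bash
python3 -c "
from h import *
go([.5180,.1023,.115],24.4); s=get_state();print(s['torque'])
a=get_image('scene');cv2.imwrite('pics/l_raw.png',a)
hsv=cv2.cvtColor(a,cv2.COLOR_BGR2HSV)[130:185,235:300].astype(int)
m=((hsv[...,0]<8)|(hsv[...,0]>172))&(hsv[...,1]>190)&(hsv[...,2]>150)
n,l,st,ce=cv2.connectedComponentsWithStats(m.astype('uint8'));i=1+np.argmax(st[1:,4]);print('dot',ce[i]+[235,130],st[i])
"
```

```text
jaw now 24.5 tool x [ 5.0e-04 -1.1e-03 -1.0e+00] pos [0.5183 0.1011 0.1158]
shift mm [ 0.8  0.2 -1.2] rot [0.14 0.07 0.  ] | joints [-0.05  0.79 -0.39  1.96  0.6   0.5  -0.44] F [1.3 1.5 0. ] open 0.145 t 12.6
[ 0.23900279 -0.30836085  0.08297109]
dot [268.30434783 162.31521739] [27 29 14  8 92]
```

The knob now rests on the flat (z force 0) and the cage is open. I'm feeling for the notch in 4° steps, checking the dot and the torque after each.

```bash
cat > chk.py <<'E'
from h import *
from scipy.optimize import least_squares
s,q,R=cur();yv=R.apply([0,1,0]);a=get_image('scene')
hsv=cv2.cvtColor(a,cv2.COLOR_BGR2HSV)[130:205,235:300].astype(int)
m=((hsv[...,0]<8)|(hsv[...,0]>172))&(hsv[...,1]>190)&(hsv[...,2]>150)
n,l,st,ce=cv2.connectedComponentsWithStats(m.astype('uint8'));i=1+np.argmax(st[1:,4]);d=ce[i]+[235,130]
off=np.array([.8,.2])
f=lambda x:pix('scene',[.518+.084*np.cos(x[0]),.1015+.084*np.sin(x[0]),.081+x[1]])+off-d
from itertools import product
g=min(product(np.arange(40,90,1.),np.arange(0,.0151,.001)),key=lambda p:np.sum(f((np.radians(-17.6-p[0]),p[1]))**2))
print("dot",d.round(2),"area",st[i][4],"fit angle/height",g,"gripper angle %.1f"%(72.4-np.degrees(np.arctan2(yv[1],yv[0]))),"F",np.round(s['contact_force'],1),"Mz %.2f"%s['torque'][2],"open",round(s['opening'],3),"z",q[2].round(4),"t",round(s['time_s'],2))
E
python3 chk.py
```

```text
dot [268.3  162.32] area 92 fit angle/height (np.float64(49.0), np.float64(0.012)) gripper angle 47.9 F [1.5 0.8 1.1] Mz 0.02 open 0.148 z 0.1158 t 12.65
```

Call:
arm_command --series "0 0 0 0.8 0 0; 0 0 0 1.6 0 0; 0 0 0 2.4 0 0; 0 0 0 3.2 0 0; 0 0 0 4 0 0"

```text
time_s: 13.12
eef_pos: [0.5186, 0.1017, 0.1156]
ee_rot: [0.932, 1.57, -0.282]
contact_force: [3.1, -0.9, 2.3]
opening: 0.151
```

```bash
python3 chk.py
```

```text
dot [268.22 162.48] area 95 fit angle/height (np.float64(50.0), np.float64(0.013000000000000001)) gripper angle 51.9 F [ 3.1 -0.9  2.3] Mz 0.18 open 0.151 z 0.1156 t 13.12
```

Call:
arm_command --series "0 0 0 0.6 0 0; 0 0 0 1.2 0 0; 0 0 0 1.8 0 0; 0 0 0 2 0 0"

```text
time_s: 13.5
eef_pos: [0.5185, 0.1017, 0.1156]
ee_rot: [0.994, 1.57, -0.253]
contact_force: [3.3, -1.3, 3.8]
opening: 0.151
```

```bash
python3 chk.py
```

```text
dot [267.68 163.31] area 94 fit angle/height (np.float64(52.0), np.float64(0.012)) gripper angle 53.9 F [ 3.3 -1.3  3.8] Mz 0.18 open 0.151 z 0.1156 t 13.5
```

Call:
arm_command --series "0 0 0 0.6 0 0; 0 0 0 1.2 0 0; 0 0 0 1.8 0 0; 0 0 0 2.4 0 0; 0 0 0 3 0 0"

```text
time_s: 13.97
eef_pos: [0.5185, 0.1017, 0.1155]
ee_rot: [1.133, 1.57, -0.167]
contact_force: [4.9, -1.0, 4.9]
opening: 0.154
```

```bash
python3 chk.py
```

```text
dot [267.   164.35] area 97 fit angle/height (np.float64(54.0), np.float64(0.012)) gripper angle 56.9 F [ 4.9 -1.   4.9] Mz 0.19 open 0.154 z 0.1155 t 13.97
```

Call:
arm_command --series "0 0 0 0.6 0 0; 0 0 0 1.2 0 0; 0 0 0 1.8 0 0; 0 0 0 2.4 0 0; 0 0 0 3 0 0"

```text
time_s: 14.43
eef_pos: [0.5184, 0.1018, 0.1155]
ee_rot: [1.214, 1.57, -0.138]
contact_force: [5.4, -1.7, 4.7]
opening: 0.153
```

```bash
python3 chk.py
```

```text
dot [266.07 165.48] area 97 fit angle/height (np.float64(57.0), np.float64(0.012)) gripper angle 59.9 F [ 5.4 -1.7  4.7] Mz 0.21 open 0.153 z 0.1155 t 14.43
```

Call:
arm_command --series "0 0.0005 0 0 0 0; 0 0.001 0 0.6 0 0; 0 0.001 0 1.2 0 0; 0 0.001 0 1.8 0 0; 0 0.001 0 2.4 0 0"

```text
time_s: 14.9
eef_pos: [0.5185, 0.1018, 0.1153]
ee_rot: [-1.131, 1.569, -2.525]
contact_force: [3.5, -0.9, 6.2]
opening: 0.153
```

```bash
python3 chk.py
```

```text
dot [265.34 166.46] area 97 fit angle/height (np.float64(59.0), np.float64(0.011)) gripper angle 62.3 F [ 3.5 -0.9  6.2] Mz 0.19 open 0.153 z 0.1153 t 14.9
```

Call:
arm_command --series "-0.0005 0.0005 0 0 0 0; -0.001 0.0005 0 0.6 0 0; -0.001 0.0005 0 1.2 0 0; -0.001 0.0005 0 1.8 0 0; -0.001 0.0005 0 2.4 0 0"

```text
time_s: 15.37
eef_pos: [0.5184, 0.1017, 0.1157]
ee_rot: [-1.343, 1.568, -2.78]
contact_force: [0.9, -2.2, -3.1]
opening: 0.146
```

```bash
python3 chk.py
```

```text
dot [264.2  167.44] area 97 fit angle/height (np.float64(63.0), np.float64(0.012)) gripper angle 64.7 F [ 0.9 -2.2 -3.1] Mz 0.11 open 0.146 z 0.1157 t 15.37
```

Call:
arm_command --series "0 0 0 0.6 0 0; 0 0 0 1.2 0 0; 0 0 0 1.8 0 0; 0 0 0 2.4 0 0; 0 0 0 3 0 0"

```text
time_s: 15.83
eef_pos: [0.5185, 0.102, 0.1161]
ee_rot: [-1.345, 1.569, -2.833]
contact_force: [-0.9, -1.3, -3.3]
opening: 0.152
```

```bash
python3 chk.py
```

```text
dot [262.98 168.69] area 103 fit angle/height (np.float64(65.0), np.float64(0.011)) gripper angle 67.7 F [-0.9 -1.3 -3.3] Mz 0.09 open 0.152 z 0.1161 t 15.83
```

Call:
arm_command --series "0.0005 0 0 0.6 0 0; 0.0005 0 0 1.2 0 0; 0.0005 0 0 1.8 0 0; 0.0005 0 0 2.4 0 0; 0.0005 0 0 3 0 0"

```text
time_s: 16.3
eef_pos: [0.5188, 0.1027, 0.116]
ee_rot: [-1.877, 1.57, 2.866]
contact_force: [-4.9, 0.8, 2.1]
opening: 0.147
```

```bash
python3 chk.py
```

```text
dot [261.73 173.31] area 104 fit angle/height (np.float64(69.0), np.float64(0.003)) gripper angle 70.6 F [-4.9  0.8  2.1] Mz 0.09 open 0.147 z 0.116 t 16.3
```

Call:
arm_command --series "0 0 0 0.6 0 0; 0 0 0 1.2 0 0; 0 0 0 1.8 0 0; 0 0 0 2.4 0 0; 0 0 0 3 0 0"

```text
time_s: 16.77
eef_pos: [0.5187, 0.1025, 0.116]
ee_rot: [-1.509, 1.57, -3.101]
contact_force: [-5.5, 1.3, 1.7]
opening: 0.151
```

```bash
python3 chk.py
```

```text
dot [261.18 173.53] area 101 fit angle/height (np.float64(70.0), np.float64(0.003)) gripper angle 73.6 F [-5.5  1.3  1.7] Mz 0.19 open 0.151 z 0.116 t 16.77
```

The knob dropped about 9 mm: the dot went from 168.7 to 173.3, and Mz of 0.19 is well below the forcing limit. I'm backing off 2.5°, then opening and rising away.

Call:
arm_command --series "0 -0.0003 0 -1 0 0; 0 -0.0003 0 -2 0 0; 0 -0.0003 0 -2.5 0 0; 0 -0.0003 0 -2.5 0 0"

```text
time_s: 17.15
eef_pos: [0.5188, 0.1027, 0.116]
ee_rot: [-2.385, 1.57, 2.351]
contact_force: [-5.1, 1.3, 3.3]
opening: 0.149
```

```bash
python3 chk.py
```

```text
dot [261.5 173.5] area 100 fit angle/height (np.float64(70.0), np.float64(0.003)) gripper angle 71.1 F [-5.1  1.3  3.3] Mz 0.07 open 0.149 z 0.116 t 17.15
```

Call:
arm_command --series "0 0 0 0 0 0; 0 0 0 0 0 0; 0 0 0 0 0 0; 0 0 0 0 0 0" --claw 0.55

```text
time_s: 17.53
eef_pos: [0.5204, 0.1021, 0.1161]
ee_rot: [1.681, 1.569, 0.132]
contact_force: [0.7, -0.6, 0.1]
opening: 0.445
```

Call:
arm_command --series "-0.01 0 0 0 0 0; -0.03 0 0 0 0 0; -0.06 0 0 0 0 0; -0.09 0 0 0 0 0; -0.12 0 0 0 0 0"

```text
time_s: 17.95
eef_pos: [0.5192, 0.1021, 0.2379]
ee_rot: [2.012, 1.57, 0.463]
contact_force: [1.0, -0.1, -1.2]
opening: 0.446
```

Call:
arm_command --series "0 0 0 0 0 0; 0 0 0 0 0 0"

```text
time_s: 18.12
eef_pos: [0.5206, 0.1024, 0.2382]
ee_rot: [1.777, 1.566, 0.228]
contact_force: [0.1, -0.1, -1.1]
opening: 0.451
```

```bash
python3 chk.py; python3 -c "
from h import *
a=get_image('scene')
c=lambda i,x,y,w,h,s:cv2.resize(i[y:y+h,x:x+w],None,fx=s,fy=s,interpolation=cv2.INTER_CUBIC)
cv2.imwrite('pics/m.png',np.hstack([c(a,200,120,100,100,4),c(a,300,190,150,150,400/150)]))
"
```

```text
dot [261.64 173.2 ] area 103 fit angle/height (np.float64(69.0), np.float64(0.003)) gripper angle 71.2 F [ 0.1 -0.1 -1.1] Mz 0.05 open 0.451 z 0.2382 t 18.12
```

View pics/m.png

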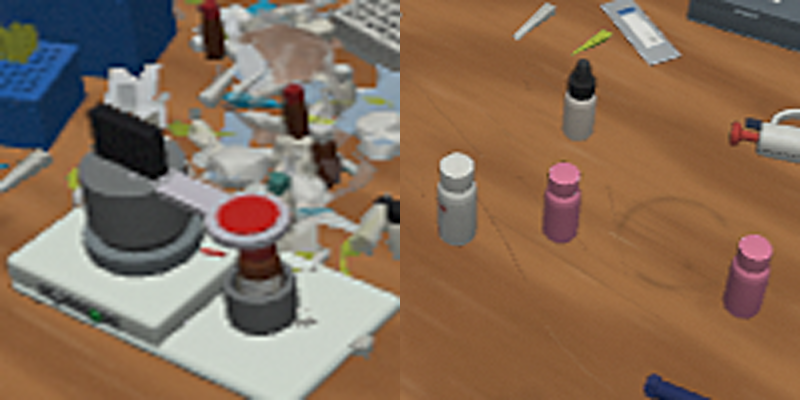

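The picture shows the arm over the vial's cap (dot at about (261.6,173.2)) and the skirt down on its ring. The bystander bottles are standing where they were. One check remains: whether this height matches the home height at the start.

```bash
sed "s/a=get_image('scene')/a=cv2.imread('pics\/a.png')/; s/np.arange(40,90,1.)/np.arange(-5,10,1.)/" chk.py > chk0.py; python3 chk0.py
```

```text
dot [266.73 148.88] area 81 fit angle/height (np.float64(1.0), np.float64(0.002)) gripper angle 71.1 F [-0.6 -0.5 -0.6] Mz -0.01 open 0.449 z 0.2358 t 18.22
```

The height matches the parked home height: 2 mm fitted then, 3 mm now, within the fit's scatter, against 12 mm on the flat. I'm handing the job in.

```bash
python3 -c "
from cell import finish_job
print(finish_job())"
```

```text
the job is handed in; nothing more can be done
None
```

The amber, red-capped vial now stands upright in the shaker's socket, locked in with the knob home and its arm over the cap. I pulled the knob up about 12 mm, turned it 48° to the red mark, and let it down onto the ring's flat. I then felt onward with a loose cage until it dropped about 9 mm into the notch, about 21° past the mark.

**Last checks:**
- **Knob height:** the fit gave 3 mm, against 2 mm when parked at the start and 12 mm on the flat, so it is home to within about 1 mm.
- **Forces:** the turning moment I read stayed at or below 0.21 N m, under the 0.38 N m limit, and the highest wrist force I read was about 11 N.
- **Scene:** the white vial and the dropper stand undisturbed, and the gripper was clear of everything.
- **Time:** about 18 s of the 61 s.

While I was feeling for the notch, the gripper pressed the knob down by up to 6 N. I raised it about 1 mm before the drop. No check failed.

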